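# Shut the access cover and lock its quarter-turn stud

## Task

The board in the bench instrument has been swapped: swing its access cover fully shut, then push the winged stud in against its spring and turn it a quarter turn clockwise until it locks. Let go so that the stud springs up into its catch, and leave the tools and parts round about where they lie.

Things in the scene. Friction and masses are not known exactly. Their poses are not given: they have to be found in the camera images.
- instrument: Light-grey bench instrument case, 210 (x) x 170 (y) x 80 mm high, heavy, does not move; dark front panel with terminals faces its -x. Origin: centre of its underside, on the bench; z up. Its top has an open compartment (small green board inside) under the hinged cover. The shut cover's upper face is 85 mm above the bench.
- cover (a joint): Opening angle of the cover, rad: 0 shut flat on its gasket, up to 1.3. The cover is a light-grey sheet reaching 146 mm from the hinge line to its free edge, 150 mm wide, 3 mm thick, 0.25 kg with the stud. The hinge has friction: it stays at the angle where it is left; 2 to 6 N down on its front half shuts it.
- cover_hinge (a point): Middle of the hinge line, at half the sheet's thickness: x = +50, y = 0, z = 83.5 mm in the case's frame; the line runs along the case's y, and the free edge is at the front (case's -x). The point's axes are the cover's: x along the sheet away from the free edge, y along the hinge, z out of the upper face.
- cover_edge (a point): Middle of the cover's free front edge, on its upper face, 146 mm from the hinge line; axes as those of cover_hinge.
- stud_head (a point): Centre of the upper face of the stud's black flange (44 mm across, 5 thick). On it stands the wing, a black bar 34 mm long (point's x), 10 thick (point's y), 16 high; white line at its +x end; z points out along the stud. On the cover's centre line, 126 mm from the hinge line; swings with the cover. Cover shut and stud out: 104 mm above the bench. Collar on the cover round it: 52 mm across, 6 high.
- stud_press (a joint): How far the stud is pushed in along its axis, m: 0 sprung out, 0.013 bottomed, flange then level with its collar. Spring 6 N at 0, 14 N at the bottom. Cover shut, its cross pin sits in a slot: the stud cannot turn until pushed in more than 0.0105, and then turns freely while held in. Turned home and let go, it springs up to about 0.007 and is locked there.
- stud_turn (a joint): Turn of the stud, rad, clockwise from above: about 0 at the start (wing square to the hinge, white line towards hinge and red dot), stop at 1.60. From 1.40 on the pin finds its recess (wing along the hinge, white line at the green dot). Takes under 0.1 N m. Turned while the cover is open, its pin misses the slot and the cover will not shut.
- screwdriver_red: Loose screwdriver with red handle, 185 mm long (y), 25 mm thick; origin under its middle. Leave alone.
- fuse_carton: Loose small orange carton, 30 x 48 x 22 mm; origin under its middle. Leave alone.
- battery: Loose black nine-volt block battery lying flat, 27 x 51 x 18 mm; origin under its middle. Leave alone.

How it is judged:
By the outcome, as a careful person would: the job done as asked, in the order asked, and still so for the second after the job is handed in, with the robot touching nothing.
It also fails if it takes over 45 s, if anything falls off the work surface, if the arm or the gripper's body presses on something with over 40 N, if the wrist force passes 120 N, or if a joint passes its speed limit or range.

## Robot

A 6-joint arm with a two-finger parallel gripper is mounted at the origin on a cart in front of the work surface, level with it; the furniture and walls round the work are solid. World frame = base frame: x ahead of the robot, y to its left, z up, the work surface at z = 0. Lengths are in m, angles in rad, forces in N, time in s.
With the tool pointing down it reaches from about 0.3 to 0.775 m from the base axis. Payload 14.6 kg.
Tool frame: the origin (TCP) lies between the finger pads; the fingertips stand ctrl.tip_extent ahead of it and the grasp point (between the pads) lies 3 mm ahead of it (ctrl.tip_extent is the distance from the TCP to the fingertips, in m); z points along the fingers, y is the line along which they close (so a half turn about z gives the same grasp; the last joint's range is limited). The gripper opens to 94 mm and grips with 3 to 60 N. Pads are 16 mm wide; open, the fingers measure 119 mm over their backs; the gripper's body (75 mm by 177 mm) begins 78 mm behind the grasp point.
Start: joints at [-1.353, 0.3, 1.521, -0, 1.321, -0.067], TCP at [0.155, -0.528, 0.195] pointing down, gripper open.
Joint ranges: [-3.03, 3.03], [-0.79, 2.21], [0.23, 2.52], [-1.04, 4.18], [0, 3.07], [-2.55, 2.55]. Speed limits (rad/s): [2.22, 2.22, 2.57, 3.14, 3.14, 3.14].

## Interface

Orientations are given as [roll, pitch, yaw] about the fixed x, y, z axes, in that order (R = Rz(yaw) Ry(pitch) Rx(roll)).
In Python, from station import ctrl, imaging gives the robot as it stands (ctrl), with the cameras (imaging).
- The arm moves only by the shell command python3 shift.py FILE [OPENING] [FORCE], which reads ROWS from the file FILE. ROWS is a JSON list of rows, 1 to 10 of them, each written [[dx, dy, dz], [rx, ry, rz]]: dx, dy, dz in m, then a rotation vector rx, ry, rz in rad; each row shifts and turns the commanded pose from where the row before left it, along the tool's axes as they then stand; what a row does not reach is not made up. A row lasts 1/10 s, in which the tool goes at most 0.05 m and 0.15 rad, less where a joint would pass 70% of its speed; a pose out of reach is approached as far as the arm can. OPENING is the finger opening in m, set as the command begins (- or left out keeps the last). The fingers move at their own pace and stop on an object; FORCE is the grip in N (left out, the last holds). Time passes only in rows, so rows that do not move let the fingers close. It prints the time, the measured TCP pose, the force, the opening and the grip force at its end. Input that does not fit is refused with a message, and nothing moves.
- ctrl.get_obs(): the state, without advancing time (a new reading comes with each control period).
- imaging.camera(name): name is "side" or "top"; returns a dict with "pixels" (420x560x3 uint8, blue, green, red), "fx", "fy", "cx", "cy" (pixels), "extrinsics" (4x4, takes a point from camera to world coordinates). Camera axes: x right, y up, looking along -z (the intrinsics and any distortion apply to the point x, -y, -z); pixel columns grow to the right and rows downward; lengths in m; the calibration is good to about 2 mm. A picture is of the moment at which its call begins. There is no depth.
- ctrl.hand_in(): hands the job in; it is judged then, once.
The state is a dict: "time_s": time; "qpos": joint angles; "joint_vel": joint speeds; "tau": joint torques, N m; "ee_pos": TCP position; "eef_rot": TCP orientation; "force": force on the tool from outside, world axes, zero at the start; "moment": the same for the moment, N m; "grip_width": finger opening in m; "grip_force": force on a finger pad.
Only numpy, scipy, OpenCV 4.12 (cv2) and the standard library are available. Lean on these libraries where they do the work, as an engineer would, in place of code of your own. Each camera call takes 0.05 s, during which the arm holds its last target. There are 200 camera calls.

## Working session

There is one attempt and no reset: what is moved stays moved. The work goes in short steps, Python scripts to look and compute and a shell command to move; the robot and the scene stay as the last step left them, time stands still between calls to the robot, and variables do not carry over. Pictures are saved under pics/ and viewed, at most 10 in all, crops included, and the job is handed in when it is done.

```bash
ls; mkdir -p pics
python3 - <<'E'
from station import ctrl, imaging
import cv2,numpy as np
np.set_printoptions(precision=4,suppress=True)
for n in("side","top"):
    c=imaging.camera(n); cv2.imwrite(f"pics/{n}0.png",c["pixels"]); print(n,[c[k] for k in c if k not in("pixels",)])
o=ctrl.get_obs(); print(o); print(ctrl.tip_extent)
E
```

```text
pics
shift.py
station.py
side [454.3833493664346, 454.3833493664346, 278.6264928813537, 214.70665027615198, array([[-0.9847,  0.0758, -0.1567,  0.3319],
       [-0.1737, -0.3653,  0.9146,  1.132 ],
       [ 0.0121,  0.9278,  0.3729,  0.541 ],
       [ 0.    ,  0.    ,  0.    ,  1.    ]])]
top [399.78884106796426, 399.78884106796426, 277.7517804536543, 203.76846350958695, array([[ 0.0019,  0.9947, -0.1024,  0.4546],
       [-1.    ,  0.0019, -0.    ,  0.0529],
       [ 0.0002,  0.1024,  0.9947,  0.9338],
       [ 0.    ,  0.    ,  0.    ,  1.    ]])]
{'time_s': 0.1, 'qpos': array([-1.3526,  0.3004,  1.5215, -0.    ,  1.3207, -0.0666]), 'joint_vel': array([ 0.0004, -0.0015, -0.0008, -0.0012, -0.0005, -0.0005]), 'tau': array([  0.0018, -53.2637, -35.3282,   0.071 ,   0.0234,  -0.    ]), 'ee_pos': array([ 0.1545, -0.5276,  0.1944]), 'eef_rot': array([-3.1406, -0.0001,  0.2848]), 'force': array([-0.1798, -0.6097, -0.2679]), 'moment': array([ 0.0363, -0.0288,  0.0174]), 'grip_force': 0.0, 'grip_width': 0.09425334778860908}
0.022
```

View pics/side0.png

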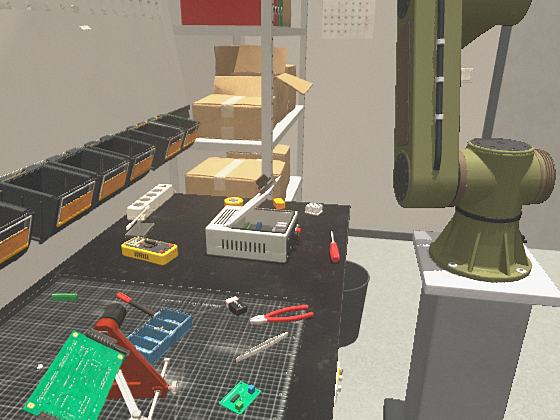

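View pics/top0.png

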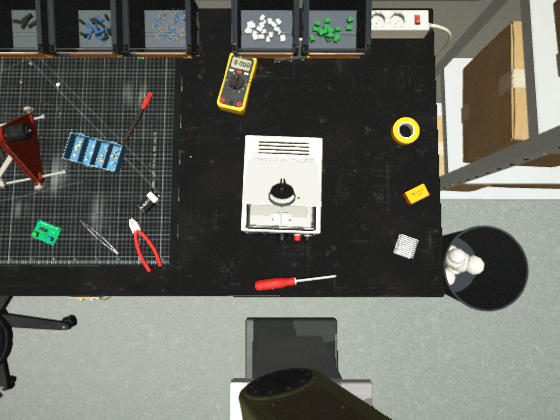

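The side view shows the case at about (252,235) with the cover standing open. The top view shows the case corners at about (245,136), (322,137), (321,234) and (242,231), with the stud near (281,191). I'll enlarge both.

Run:
```python
import cv2
a=cv2.imread("pics/top0.png")[125:250,225:340]
b=cv2.imread("pics/side0.png")[165:270,195:310]
f=lambda i:cv2.resize(i,None,fx=4.8,fy=4.8,interpolation=cv2.INTER_CUBIC)
cv2.imwrite("pics/topc.png",f(a));cv2.imwrite("pics/sidec.png",f(b))
```

```text
(no output)
```

View pics/topc.png

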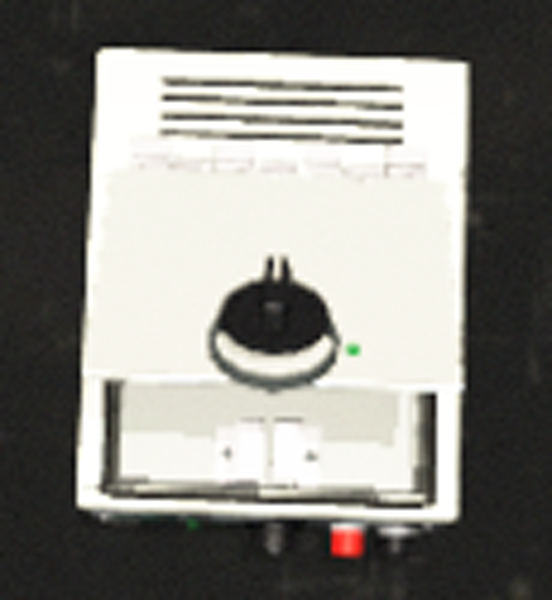

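View pics/sidec.png

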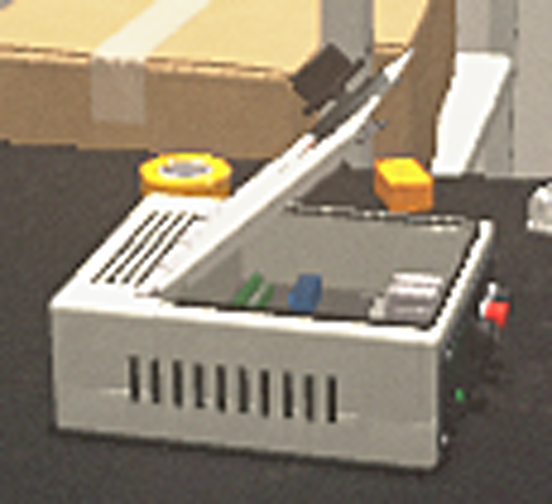

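Top crop: case top corners are at (97,48), (468,62), (460,522) and (78,508), and the cover's free edge runs from (82,380) to (463,386). Side crop: case corners are at (52,305), (437,340), (490,222), (57,430) and (437,467), and the cover tip is near (413,50). I'll fit the pose from these.

```bash
cat > fit.py <<'E'
import numpy as np
from station import ctrl, imaging
from scipy.optimize import least_squares
C={n:imaging.camera(n) for n in("side","top")}
def proj(n,p):
    c=C[n];E=c["extrinsics"];q=E[:3,:3].T@(np.asarray(p)-E[:3,3])
    return np.array([c["cx"]+c["fx"]*q[0]/-q[2],c["cy"]-c["fy"]*q[1]/-q[2]])
def world(P,p):
    c,s=np.cos(P[2]),np.sin(P[2]);return np.array([P[0]+c*p[0]-s*p[1],P[1]+s*p[0]+c*p[1],p[2]])
def cov(a,r,y,h):  # r from hinge, h above mid-thickness
    return np.array([.05-r*np.cos(a)+h*np.sin(a),y,.0835+r*np.sin(a)+h*np.cos(a)])
E
cat > go.py <<'E'
from fit import *
np.set_printoptions(precision=4,suppress=True)
off={"top":np.array([225,125]),"side":np.array([195,165])}
O=[("top",97,48,(.105,.085,.08)),("top",468,62,(.105,-.085,.08)),("top",460,522,(-.105,-.085,.08)),("top",78,508,(-.105,.085,.08)),
("side",52,305,(.105,.085,.08)),("side",437,340,(-.105,.085,.08)),("side",490,222,(-.105,-.085,.08)),("side",57,430,(.105,.085,0)),("side",437,467,(-.105,.085,0)),
("top",82,380,("c",.146,.075)),("top",463,386,("c",.146,-.075)),("side",413,50,("c",.146,.075))]
def res(P,skip=True):
    r=[]
    for n,u,v,p in O:
        q=cov(P[3],p[1],p[2],.0015) if p[0]=="c" else p
        r.append(proj(n,world(P,q))-(np.array([u+.5,v+.5])/4.8-.5+off[n]))
    return np.array(r).ravel()
s=least_squares(res,[.45,.05,0,.7],loss="soft_l1");P=s.x
print(P);print(res(P).reshape(-1,2))
a=P[3]
print("edge",world(P,cov(a,.146,0,.0015)),"stud wing top",world(P,cov(a,.126,0,.0205+.016)))
print("shut stud",world(P,(-.076,0,.104)),"edge shut",world(P,(-.096,0,.085)))
for r,y in((.146,.075),(.146,-.075),(.0,.075)): 
    w=proj("side",world(P,cov(a,r,y,.0015)));print((w+.5-off["side"])*4.8)
E
python3 go.py
```

```text
[ 0.5864  0.0436 -0.0267  0.75  ]
[[ -0.2901   0.3071]
 [  0.1867  -0.4323]
 [  0.1605   0.0474]
 [  0.0144   0.6791]
 [ -0.7983  -0.4831]
 [  0.6226   0.0157]
 [  0.8468  -0.1018]
 [ -0.3403   1.7614]
 [  0.0375   2.5827]
 [  0.4161  -0.527 ]
 [  0.5894   0.4874]
 [-12.9655  17.2924]]
edge [0.5307 0.0451 0.1841] stud wing top [0.5691 0.0441 0.1961]
shut stud [0.5105 0.0456 0.104 ] edge shut [0.4905 0.0462 0.085 ]
[351.2657 133.5036]
[410.4281  48.6071]
[152.4459 297.0701]
```

The side tip at (413,50) is the cover's far corner; the fit predicts (410,49), so the pose and the 0.75 rad opening are consistent. I'll move above the cover beside the stud with the fingers closed.

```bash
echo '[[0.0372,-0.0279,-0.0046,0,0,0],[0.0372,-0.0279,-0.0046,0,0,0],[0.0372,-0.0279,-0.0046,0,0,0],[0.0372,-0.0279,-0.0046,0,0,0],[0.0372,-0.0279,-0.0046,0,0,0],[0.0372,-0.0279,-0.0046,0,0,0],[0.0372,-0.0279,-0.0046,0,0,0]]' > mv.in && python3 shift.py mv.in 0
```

```text
refused: ROWS must be rows with the three-number parts in brackets of their own. Nothing was moved.
```

Nothing moved. I misread the format; it is rows with the three-number parts in brackets of their own. Resending.

```bash
echo '[[[0.0372,-0.0279,-0.0046],[0,0,0]],[[0.0372,-0.0279,-0.0046],[0,0,0]],[[0.0372,-0.0279,-0.0046],[0,0,0]],[[0.0372,-0.0279,-0.0046],[0,0,0]],[[0.0372,-0.0279,-0.0046],[0,0,0]],[[0.0372,-0.0279,-0.0046],[0,0,0]],[[0.0372,-0.0279,-0.0046],[0,0,0]]]' > mv.in && python3 shift.py mv.in 0
echo '[[[0.0372,-0.0279,-0.0046],[0,0,0]],[[0.0372,-0.0279,-0.0046],[0,0,0]],[[0.0372,-0.0279,-0.0046],[0,0,0]],[[0.0372,-0.0279,-0.0046],[0,0,0]],[[0.0372,-0.0279,-0.0046],[0,0,0]],[[0.0372,-0.0279,-0.0046],[0,0,0]],[[0.0372,-0.0279,-0.0046],[0,0,0]]]' > mv.in && python3 shift.py mv.in
echo '[[[0,0,0],[0,0,-0.149]],[[0,0,0],[0,0,-0.149]],[[0,0,0],[0,0,-0.149]],[[0,0,0],[0,0,-0.149]],[[0,0,0],[0,0,-0.149]],[[0,0,0],[0,0,-0.149]],[[0,0,0],[0,0,-0.149]],[[0,0,0],[0,0,-0.149]],[[0,0,0],[0,0,-0.149]],[[0,0,0],[0,0,-0.149]]]' > mv.in && python3 shift.py mv.in
echo '[[[0,0,0],[0,0,-0.149]],[[0,0,0],[0,0,-0.149]],[[0,0,0],[0,0,-0.149]],[[0,0,0],[0,0,-0.149]],[[0,0,0],[0,0,-0.149]],[[0,0,0],[0,0,-0.149]],[[0,0,0],[0,0,-0.149]],[[0,0,0],[0,0,-0.149]],[[0,0,0],[0,0,-0.149]]]' > mv.in && python3 shift.py mv.in
```

```text
time_s: 0.9
ee_pos: [0.3503, -0.2655, 0.2273]
eef_rot: [3.141, -0.0, 0.285]
force: [-0.0, -0.2, 0.1]
grip_width: 0.0417
grip_force: 0.0
time_s: 1.6
ee_pos: [0.5454, -0.0048, 0.2594]
eef_rot: [3.142, 0.0, 0.285]
force: [1.3, -1.0, 1.1]
grip_width: 0.0005
grip_force: 0.0
time_s: 2.6
ee_pos: [0.5445, -0.0066, 0.2591]
eef_rot: [-3.141, -0.0, 1.781]
force: [0.7, -0.9, 0.5]
grip_width: 0.0007
grip_force: 0.0
time_s: 3.5
ee_pos: [0.5445, -0.0066, 0.2591]
eef_rot: [3.142, -0.0, 3.122]
force: [-0.6, -1.4, 0.2]
grip_width: 0.0006
grip_force: 0.0
```

```bash
echo '[[[0,0,0.018],[0,0,0]],[[0,0,0.018],[0,0,0]],[[0,0,0.018],[0,0,0]],[[0,0,0.018],[0,0,0]],[[0,0,0.008],[0,0,0]],[[0,0,0.008],[0,0,0]]]' > mv.in && python3 shift.py mv.in
echo '[[[0,0,0.008],[0,0,0]],[[0,0,0.008],[0,0,0]],[[0,0,0.008],[0,0,0]],[[0,0,0.008],[0,0,0]],[[0,0,0.008],[0,0,0]],[[0,0,0.008],[0,0,0]],[[0,0,0.005],[0,0,0]]]' > mv.in && python3 shift.py mv.in
echo '[[[0,0,0.004],[0,0,0]],[[0,0,0.003],[0,0,0]]]' > mv.in && python3 shift.py mv.in
echo '[[[0,0,0.002],[0,0,0]],[[0,0,0.001],[0,0,0]]]' > mv.in && python3 shift.py mv.in
```

```text
time_s: 4.1
ee_pos: [0.5446, -0.0066, 0.171]
eef_rot: [3.142, -0.0, 3.116]
force: [-0.6, -0.2, 0.2]
grip_width: 0.0003
grip_force: 0.0
time_s: 4.8
ee_pos: [0.5444, -0.0066, 0.1173]
eef_rot: [3.142, -0.001, 3.116]
force: [-0.3, 0.6, 2.2]
grip_width: 0.0009
grip_force: 0.7
time_s: 5.0
ee_pos: [0.5446, -0.0066, 0.111]
eef_rot: [3.142, -0.0, 3.116]
force: [0.1, 0.2, 2.1]
grip_width: 0.0008
grip_force: 0.7
time_s: 5.2
ee_pos: [0.5446, -0.0066, 0.1082]
eef_rot: [3.142, 0.0, 3.116]
force: [-0.1, -0.6, 2.8]
grip_width: 0.0006
grip_force: 0.7
```

```bash
echo '[[[0,0,0.001],[0,0,0]],[[0,0,0.001],[0,0,0]]]' > mv.in && python3 shift.py mv.in
echo '[[[0,0,0.001],[0,0,0]],[[0,0,0],[0,0,0]]]' > mv.in && python3 shift.py mv.in
```

```text
time_s: 5.4
ee_pos: [0.5447, -0.0066, 0.1063]
eef_rot: [-3.142, 0.0, 3.116]
force: [-1.6, -0.4, 1.3]
grip_width: 0.0006
grip_force: 0.7
time_s: 5.6
ee_pos: [0.5446, -0.0066, 0.1052]
eef_rot: [3.142, -0.0, 3.116]
force: [-0.6, 0.5, 1.3]
grip_width: 0.0004
grip_force: 0.5
```

```bash
echo '[[[0,0,0.001],[0,0,0]],[[0,0,0],[0,0,0]]]' > mv.in && python3 shift.py mv.in
echo '[[[0,0,0.001],[0,0,0]],[[0,0,0],[0,0,0]]]' > mv.in && python3 shift.py mv.in
```

```text
time_s: 5.8
ee_pos: [0.5446, -0.0067, 0.1041]
eef_rot: [-3.142, -0.0, 3.116]
force: [-1.5, 0.0, 0.4]
grip_width: -0.0001
grip_force: 0.5
time_s: 6.0
ee_pos: [0.5446, -0.0066, 0.1031]
eef_rot: [3.142, -0.0, 3.116]
force: [-1.3, -0.9, 0.9]
grip_width: 0.0005
grip_force: 0.5
```

The force stays low where contact is expected, so I'll look.

Run:
```python
from station import ctrl, imaging
import cv2,numpy as np
a=imaging.camera("side")["pixels"][165:270,195:310];b=imaging.camera("top")["pixels"][125:250,215:330]
f=lambda i:cv2.resize(i,(390,int(390*i.shape[0]/i.shape[1])),interpolation=cv2.INTER_CUBIC)
a,b=f(a),f(b);o=np.zeros((max(len(a),len(b)),780,3),np.uint8);o[:len(a),:390]=a;o[:len(b),390:]=b
cv2.imwrite("pics/m1.png",o)
```

```text
(no output)
```

View pics/m1.png

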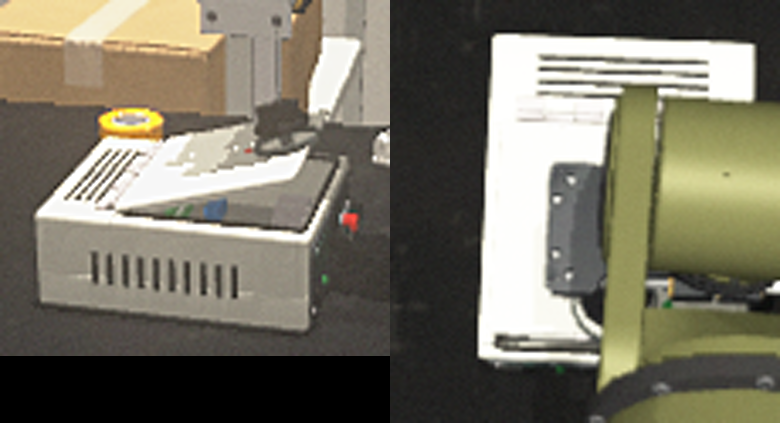

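The side view shows the cover still partly open, with its near free corner at about (308,147) in the crop and the stud at (280,125). I'll measure its angle.

Run:
```python
from fit import *
P=[.5864,.0436,-.0267]
k=390/115
c=lambda q:((q+.5-[195,165])*k).round(1)
for a in(0,.05,.1,.15,.2,.25,.3): print(a,c(proj("side",world(P,cov(a,.146,.075,.0015)))),c(proj("side",world(P,cov(a,.126,0,.0205)))),"z at r=.1",.085+.1*np.sin(a))
o=ctrl.get_obs();x=o["ee_pos"]
for z in(.0,.022): print("tip",c(proj("side",x-[0,0,z])),c(proj("side",x-[0,0,z]+[-.008,.0125,0])))
print(o["qpos"],o["force"],o["moment"])
```

```text
0 [301.8 227.6] [295.2 163.9] z at r=.1 0.085
0.05 [301.6 218.4] [293.8 156.2] z at r=.1 0.08999791692706784
0.1 [300.9 209.1] [292.  148.5] z at r=.1 0.09498334166468282
0.15 [299.7 199.8] [289.8 140.8] z at r=.1 0.09994381324735993
0.2 [298.  190.4] [287.2 133.2] z at r=.1 0.10486693307950613
0.25 [295.9 181.1] [284.2 125.7] z at r=.1 0.1097403959254523
0.3 [293.2 171.8] [280.8 118.3] z at r=.1 0.11455202066613396
tip [264.1 138.1] [271.1 144.2]
tip [263.9 163.5] [270.9 169.9]
[-7.94480214e-02  3.80898321e-01  1.63745703e+00  1.71768812e-05
  1.12323780e+00 -1.62444522e+00] [-7.00714365e-01 -4.70737123e-04  7.53869658e-02] [ 0.03737857 -0.05520039  0.02465234]
```

Run:
```python
from station import ctrl, imaging
import cv2
a=imaging.camera("side")["pixels"][175:240,220:310]
cv2.imwrite("pics/m2.png",cv2.resize(a,None,fx=8,fy=8,interpolation=cv2.INTER_CUBIC))
```

```text
(no output)
```

View pics/m2.png

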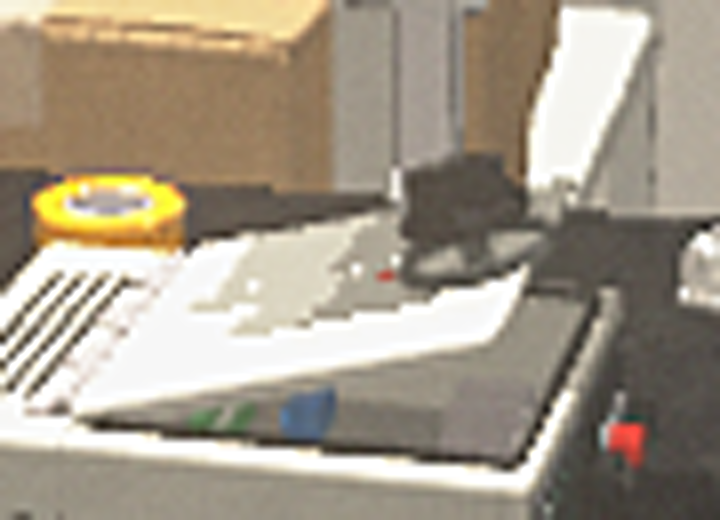

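The cover is at about 0.26 rad, and the gripper's contact is hidden behind the stud. I'll raise slowly to see whether the cover follows.

```bash
echo '[[[0,0,-0.003],[0,0,0]],[[0,0,-0.003],[0,0,0]]]' > mv.in && python3 shift.py mv.in; echo '[[[0,0,-0.006],[0,0,0]],[[0,0,-0.006],[0,0,0]],[[0,0,0],[0,0,0]]]' > mv.in && python3 shift.py mv.in
python3 - <<'E'
from station import ctrl, imaging
import cv2
a=imaging.camera("side")["pixels"][135:240,190:310]
cv2.imwrite("pics/m3.png",cv2.resize(a,None,fx=5.5,fy=5.5,interpolation=cv2.INTER_CUBIC))
E
```

```text
time_s: 6.45
ee_pos: [0.5446, -0.0066, 0.1095]
eef_rot: [3.142, -0.0, 3.116]
force: [0.2, 0.4, -0.1]
grip_width: 0.0004
grip_force: 0.0
time_s: 6.75
ee_pos: [0.5451, -0.0067, 0.1224]
eef_rot: [-3.141, 0.002, 3.116]
force: [0.1, 0.7, 0.4]
grip_width: 0.0008
grip_force: 0.0
```

View pics/m3.png

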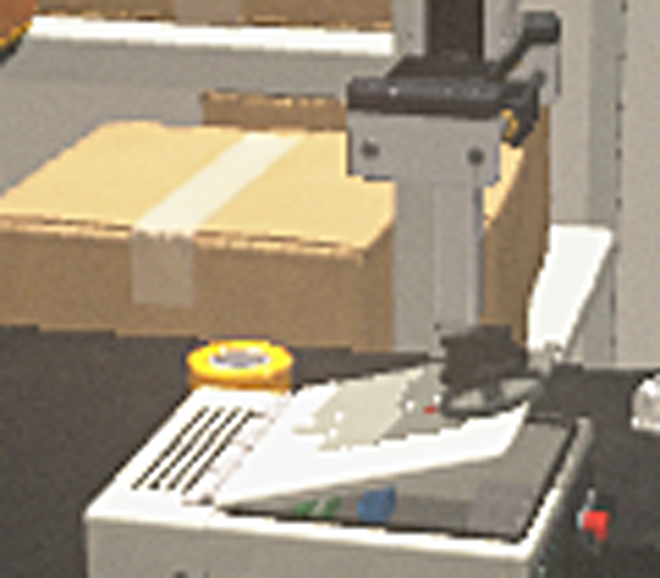

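```bash
cat > ang.py <<'E'
from fit import *
import cv2
P=[.5864,.0436,-.0267]
def angle(show=True):
    C.update({n:imaging.camera(n) for n in("side",)})
    g=cv2.GaussianBlur(cv2.cvtColor(C["side"]["pixels"],cv2.COLOR_BGR2GRAY).astype(np.float32),(0,0),.7)
    S=[]
    A=np.arange(-.05,1.0,.005)
    for a in A:
        s=0
        for r in np.linspace(.03,.14,23):
            w=proj("side",world(P,cov(a,r,.075,-.0015)))
            f=lambda d:g[int(round(w[1]+d)),int(round(w[0]))]
            s+=f(-2)-f(2)
        S.append(s/23)
    S=np.array(S);i=np.argsort(-S)[:4]
    return A[i].round(3),S[i].round(0)
if __name__=="__main__": print(angle())
E
python3 ang.py; echo '[[[0,0,-0.005],[0,0,0]],[[0,0,-0.005],[0,0,0]]]' > mv.in && python3 shift.py mv.in;  echo '[[[0,0,-0.01],[0,0,0]],[[0,0,-0.01],[0,0,0]],[[0,0,-0.01],[0,0,0]],[[0,0,-0.01],[0,0,0]],[[0,0,0],[0,0,0]]]' > mv.in && python3 shift.py mv.in; python3 ang.py
```

```text
(array([0.27 , 0.28 , 0.275, 0.285]), array([112., 112., 112., 111.], dtype=float32))
time_s: 7.15
ee_pos: [0.5445, -0.0067, 0.1315]
eef_rot: [3.142, -0.0, 3.116]
force: [0.0, -0.1, 1.3]
grip_width: 0.0005
grip_force: 0.0
time_s: 7.65
ee_pos: [0.5452, -0.0067, 0.173]
eef_rot: [-3.141, 0.003, 3.116]
force: [0.0, 0.1, 0.2]
grip_width: 0.0005
grip_force: 0.0
(array([0.27 , 0.275, 0.28 , 0.285]), array([114., 114., 114., 113.], dtype=float32))
```

The cover stays at 0.275 rad, so the finger lost its hold further back on the sheet. I'll press near the free edge, slowly, and track the angle.

```bash
echo '[[[0.0175,0,0],[0,0,0]],[[0.0175,0,0],[0,0,0]],[[0,0,0.014],[0,0,0]],[[0,0,0.014],[0,0,0]],[[0,0,0],[0,0,0]]]' > mv.in && python3 shift.py mv.in;python3 ang.py
echo '[[[0,0,0.003],[0,0,0]],[[0,0,0.003],[0,0,0]],[[0,0,0.003],[0,0,0]],[[0,0,0.003],[0,0,0]]]' > mv.in && python3 shift.py mv.in;python3 ang.py
```

```text
time_s: 8.3
ee_pos: [0.5086, -0.0057, 0.1414]
eef_rot: [3.141, -0.003, 3.116]
force: [-0.2, -0.2, -0.4]
grip_width: 0.0006
grip_force: 0.0
(array([0.27 , 0.275, 0.28 , 0.285]), array([111., 110., 110., 110.], dtype=float32))
time_s: 8.85
ee_pos: [0.5096, -0.0058, 0.131]
eef_rot: [3.142, -0.0, 3.116]
force: [0.0, 0.6, 0.6]
grip_width: 0.0005
grip_force: 0.0
(array([0.27 , 0.275, 0.28 , 0.285]), array([111., 110., 110., 109.], dtype=float32))
```

Run:
```python
from fit import *
import cv2
P=[.5864,.0436,-.0267]
im=C["side"]["pixels"][150:240,215:315];k=6
im=cv2.resize(im,None,fx=k,fy=k,interpolation=cv2.INTER_CUBIC)
cp=lambda p:tuple(int(v) for v in ((proj("side",p)+.5-[215,150])*k))
for a,col in((.275,(0,0,255)),):
    q=[cp(world(P,cov(a,r,y,.0015))) for r,y in((0,.075),(.146,.075),(.146,-.075),(0,-.075))]
    cv2.polylines(im,[np.array(q)],True,col,1)
x=ctrl.get_obs()["ee_pos"]
for dz in(0,.022):
    q=[cp(x+[a,b,-dz]) for a,b in((.008,.0125),(-.008,.0125),(-.008,-.0125),(.008,-.0125))]
    cv2.polylines(im,[np.array(q)],True,(0,255,0),1)
cv2.imwrite("pics/m4.png",im)
```

```text
(no output)
```

View pics/m4.png

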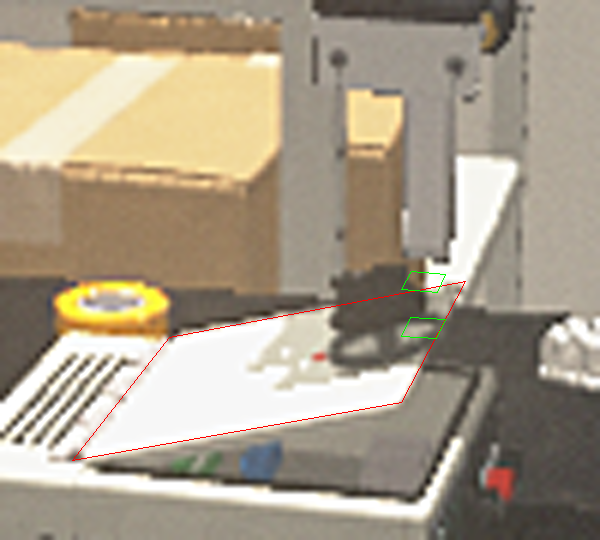

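The picture shows the finger's visible end at row ~262, not the predicted 328, so the real tips sit about 30 mm higher than the figures say. The cover was still in contact all along. I'll keep going down while watching force and angle.

```bash
echo '[[[0,0,0.005],[0,0,0]],[[0,0,0.005],[0,0,0]],[[0,0,0.005],[0,0,0]],[[0,0,0.005],[0,0,0]],[[0,0,0.005],[0,0,0]],[[0,0,0.003],[0,0,0]]]' > mv.in && python3 shift.py mv.in;python3 ang.py
echo '[[[0,0,0.004],[0,0,0]],[[0,0,0.004],[0,0,0]],[[0,0,0.004],[0,0,0]]]' > mv.in && python3 shift.py mv.in;python3 ang.py
```

```text
time_s: 9.7
ee_pos: [0.5095, -0.0057, 0.1027]
eef_rot: [3.142, -0.001, 3.116]
force: [-0.1, -0.1, 1.3]
grip_width: 0.0006
grip_force: 0.5
(array([0.195, 0.19 , 0.2  , 0.185]), array([122., 121., 121., 120.], dtype=float32))
time_s: 10.15
ee_pos: [0.5096, -0.0057, 0.0909]
eef_rot: [-3.142, -0.0, 3.116]
force: [-1.5, 1.2, 0.9]
grip_width: 0.0004
grip_force: 0.5
(array([0.1  , 0.105, 0.115, 0.11 ]), array([120., 120., 120., 120.], dtype=float32))
```

```bash
echo '[[[0,0,0.004],[0,0,0]],[[0,0,0.004],[0,0,0]],[[0,0,0.003],[0,0,0]]]' > mv.in && python3 shift.py mv.in
echo '[[[0,0,0.0015],[0,0,0]],[[0,0,0],[0,0,0]]]' > mv.in && python3 shift.py mv.in;echo '[[[0,0,0.0015],[0,0,0]],[[0,0,0],[0,0,0]]]' > mv.in && python3 shift.py mv.in;python3 ang.py
```

```text
time_s: 10.6
ee_pos: [0.5095, -0.0058, 0.0798]
eef_rot: [-3.142, -0.0, 3.116]
force: [-1.7, 0.7, 1.0]
grip_width: 0.0005
grip_force: 0.5
time_s: 10.8
ee_pos: [0.5095, -0.0057, 0.0785]
eef_rot: [3.142, -0.0, 3.116]
force: [-0.3, 0.5, 0.7]
grip_width: 0.0003
grip_force: 0.0
time_s: 11.0
ee_pos: [0.5097, -0.0057, 0.0772]
eef_rot: [3.142, 0.0, 3.116]
force: [0.4, 0.3, -0.3]
grip_width: 0.0005
grip_force: 0.0
(array([0.065, 0.055, 0.05 , 0.06 ]), array([80., 79., 77., 76.], dtype=float32))
```

```bash
for i in 1; do echo '[[[0,0,0.0015],[0,0,0]],[[0,0,0],[0,0,0]]]' > mv.in && python3 shift.py mv.in;done; echo '[[[0,0,0.0015],[0,0,0]],[[0,0,0],[0,0,0]]]' > mv.in && python3 shift.py mv.in; python3 ang.py
```

```text
time_s: 11.35
ee_pos: [0.5096, -0.0058, 0.0756]
eef_rot: [-3.142, 0.0, 3.116]
force: [0.2, 0.1, 0.5]
grip_width: 0.0004
grip_force: 0.0
time_s: 11.55
ee_pos: [0.5097, -0.0058, 0.0746]
eef_rot: [-3.142, 0.0, 3.116]
force: [-1.7, 0.3, 5.1]
grip_width: 0.0006
grip_force: 2.8
(array([0.05 , 0.045, 0.055, 0.06 ]), array([45., 44., 44., 43.], dtype=float32))
```

Run:
```python
from station import ctrl, imaging
import cv2,numpy as np
a=imaging.camera("side")["pixels"][135:245,200:310]
cv2.imwrite("pics/m5.png",cv2.resize(a,None,fx=5.4,fy=5.4,interpolation=cv2.INTER_CUBIC))
```

```text
(no output)
```

View pics/m5.png

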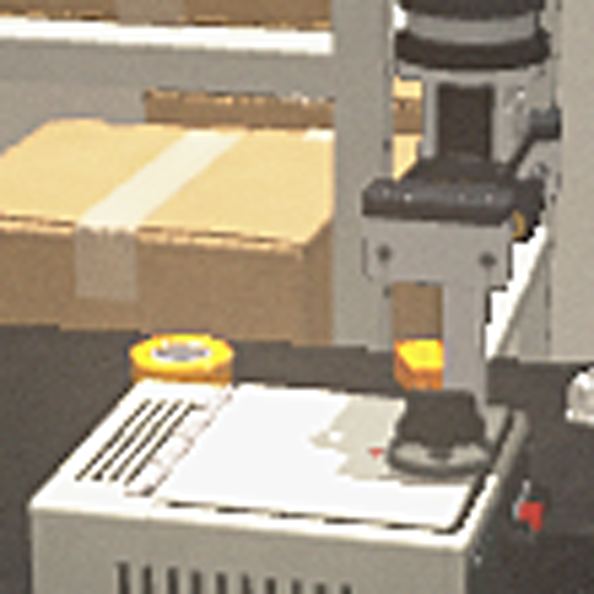

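The cover lies flat on its gasket, the wing points at the red dot near (375,453), and the force has risen to 5 N. The tips therefore sit about 10 mm above the reported TCP. I'll press slightly more, rise, and go over the stud with the fingers open.

```bash
echo '[[[0,0,0.0005],[0,0,0]],[[0,0,0],[0,0,0]]]' > mv.in && python3 shift.py mv.in
echo '[[[0,0,-0.025],[0,0,0]],[[0,0,-0.04],[0,0,0]],[[0,0.017,0],[0,0,0]],[[0,0.017,0],[0,0,0]],[[0,0.0173,0],[0,0,0]],[[0,0,0],[0,0,0]]]' > mv.in && python3 shift.py mv.in 0.05
echo '[[[0,0,0.012],[0,0,0]],[[0,0,0.01],[0,0,0]],[[0,0,0.01],[0,0,0]],[[0,0,0],[0,0,0]]]' > mv.in && python3 shift.py mv.in
```

```text
time_s: 11.95
ee_pos: [0.5098, -0.0058, 0.0745]
eef_rot: [-3.142, 0.0, 3.116]
force: [-3.6, 0.6, 11.2]
grip_width: 0.0007
grip_force: 5.7
time_s: 12.55
ee_pos: [0.5109, 0.0468, 0.1387]
eef_rot: [3.141, -0.0, 3.117]
force: [0.4, -0.0, 0.3]
grip_width: 0.045
grip_force: 0.0
time_s: 12.95
ee_pos: [0.5101, 0.045, 0.1048]
eef_rot: [-3.141, -0.003, 3.115]
force: [0.1, -0.4, 0.6]
grip_width: 0.0497
grip_force: 0.0
```

```bash
echo '[[[0,0,0.005],[0,0,0]],[[0,0,0.003],[0,0,0]],[[0,0,0],[0,0,0]]]' > mv.in && python3 shift.py mv.in
echo '[[[0,0,0],[0,0,0]],[[0,0,0],[0,0,0]],[[0,0,0],[0,0,0]],[[0,0,0],[0,0,0]],[[0,0,0],[0,0,0]],[[0,0,0],[0,0,0]],[[0,0,0],[0,0,0]]]' > mv.in && python3 shift.py mv.in 0 20
```

```text
time_s: 13.25
ee_pos: [0.5108, 0.0455, 0.0985]
eef_rot: [-3.142, -0.0, 3.116]
force: [-0.3, -0.2, -0.2]
grip_width: 0.0498
grip_force: 0.0
time_s: 13.95
ee_pos: [0.5109, 0.0462, 0.0989]
eef_rot: [3.14, 0.0, 3.116]
force: [-0.5, 4.8, 1.4]
grip_width: 0.0095
grip_force: 20.0
```

```bash
echo '[[[0,0.001,0.003],[0,0,0]],[[0,0,0.003],[0,0,0]],[[0,0,0.003],[0,0,0]],[[0,0,0],[0,0,0]]]' > mv.in && python3 shift.py mv.in - 30
echo '[[[0,0,0.0015],[0,0,0]],[[0,0,0.001],[0,0,0]],[[0,0,0],[0,0,0]]]' > mv.in && python3 shift.py mv.in
```

```text
time_s: 14.35
ee_pos: [0.5111, 0.0465, 0.0902]
eef_rot: [-3.141, 0.0, 3.116]
force: [-5.3, -0.4, 10.2]
grip_width: 0.0099
grip_force: 30.0
time_s: 14.65
ee_pos: [0.5111, 0.0465, 0.088]
eef_rot: [-3.141, 0.001, 3.116]
force: [-5.2, 0.4, 12.2]
grip_width: 0.0096
grip_force: 30.0
```

```bash
echo '[[[0.001,0,0.001],[0,0,0]],[[0,0,0.001],[0,0,0]],[[0,0,0],[0,0,0]]]' > mv.in && python3 shift.py mv.in
```

```text
time_s: 14.95
ee_pos: [0.5109, 0.0465, 0.0865]
eef_rot: [-3.142, 0.003, 3.116]
force: [-1.4, -0.5, 12.9]
grip_width: 0.0096
grip_force: 30.0
```

```bash
echo '[[[0,0,0.0005],[0,0,0.05]],[[0,0,0],[0,0,0.05]],[[0,0,0],[0,0,0.1]],[[0,0,0],[0,0,0.1]]]' > mv.in && python3 shift.py mv.in
echo '[[[0,0,0],[0,0,0.12]],[[0,0,0],[0,0,0.12]],[[0,0,0],[0,0,0.12]],[[0,0,0],[0,0,0.12]],[[0,0,0],[0,0,0.12]],[[0,0,0],[0,0,0.12]],[[0,0,0],[0,0,0.12]],[[0,0,0],[0,0,0.12]],[[0,0,0],[0,0,0.12]],[[0,0,0],[0,0,0.12]]]' > mv.in && python3 shift.py mv.in
python3 - <<'E'
from station import ctrl, imaging
print(ctrl.get_obs()["moment"])
E
```

```text
time_s: 15.35
ee_pos: [0.511, 0.0469, 0.0861]
eef_rot: [3.14, 0.003, 2.812]
force: [-1.2, 5.0, 12.1]
grip_width: 0.0094
grip_force: 30.0
time_s: 16.35
ee_pos: [0.5125, 0.048, 0.0869]
eef_rot: [3.134, -0.002, 1.611]
force: [7.4, 11.7, 12.6]
grip_width: 0.0096
grip_force: 30.0
[ 2.25862875 -1.56751317  0.03693095]
```

```bash
echo '[[[0.001,0.001,0],[0,0,0.03]],[[0.0005,0,0],[0,0,0.02]],[[0,0,0],[0,0,0]]]' > mv.in && python3 shift.py mv.in
echo '[[[0,0,-0.002],[0,0,0]],[[0,0,-0.002],[0,0,0]],[[0,0,0],[0,0,0]]]' > mv.in && python3 shift.py mv.in
```

```text
time_s: 16.65
ee_pos: [0.5128, 0.0485, 0.0865]
eef_rot: [3.136, -0.001, 1.565]
force: [4.1, 2.7, 13.4]
grip_width: 0.0099
grip_force: 30.0
time_s: 16.95
ee_pos: [0.5127, 0.0485, 0.0906]
eef_rot: [3.136, -0.001, 1.566]
force: [4.5, 4.3, 10.7]
grip_width: 0.0096
grip_force: 30.0
```

```bash
echo '[[[0,0,-0.001],[0,0,0]],[[0,0,-0.001],[0,0,0]],[[0,0,0],[0,0,0]]]' > mv.in && python3 shift.py mv.in;echo '[[[0,0,-0.0007],[0,0,0]],[[0,0,0],[0,0,0]]]' > mv.in && python3 shift.py mv.in
```

```text
time_s: 17.25
ee_pos: [0.5127, 0.0485, 0.092]
eef_rot: [3.137, -0.001, 1.566]
force: [6.1, 3.9, 7.0]
grip_width: 0.0097
grip_force: 30.0
time_s: 17.45
ee_pos: [0.5126, 0.0484, 0.0922]
eef_rot: [3.137, -0.001, 1.566]
force: [8.8, 3.9, 0.0]
grip_width: 0.0095
grip_force: 30.0
```

The force dropped to zero as the stud rose, so the catch is holding it. I'll release, clear the area and check.

```bash
echo '[[[0,0,0],[0,0,0]],[[0,0,0],[0,0,0]],[[0,0,0],[0,0,0]],[[0,0,0],[0,0,0]]]' > mv.in && python3 shift.py mv.in 0.05
echo '[[[0,0,-0.01],[0,0,0]],[[0,0,-0.02],[0,0,0]],[[0,0,-0.04],[0,0,0]],[[0,0,-0.04],[0,0,0]],[[-0.045,0,0],[0,0,0]],[[-0.045,0,0],[0,0,0]],[[-0.045,0,0],[0,0,0]],[[-0.045,0,0],[0,0,0]],[[-0.045,0,0],[0,0,0]],[[-0.045,0,0],[0,0,0]]]' > mv.in && python3 shift.py mv.in
python3 - <<'E'
from station import ctrl, imaging
import cv2,numpy as np
a=imaging.camera("side")["pixels"][165:270,195:310];b=imaging.camera("top")["pixels"][125:250,215:330]
f=lambda i:cv2.resize(i,(398,int(398*i.shape[0]/i.shape[1])),interpolation=cv2.INTER_CUBIC)
a,b=f(a),f(b);o=np.zeros((max(len(a),len(b)),796,3),np.uint8);o[:len(a),:398]=a;o[:len(b),398:]=b
cv2.imwrite("pics/m6.png",o)
E
```

```text
time_s: 17.85
ee_pos: [0.5107, 0.0481, 0.0913]
eef_rot: [-3.141, 0.0, 1.566]
force: [0.2, 0.1, -0.2]
grip_width: 0.0382
grip_force: 0.0
time_s: 18.85
ee_pos: [0.5092, -0.2238, 0.2024]
eef_rot: [3.141, 0.0, 1.566]
force: [0.3, 0.4, 0.2]
grip_width: 0.05
grip_force: 0.0
```

View pics/m6.png

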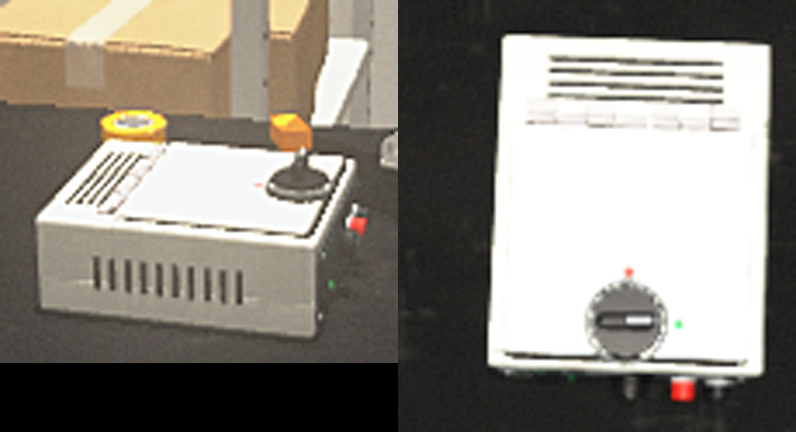

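The top view shows the wing along the hinge line at (625,320), with its white line towards the green dot at (679,325). The cover is shut flat, so I'll hand in.

```bash
python3 -c "
from station import ctrl, imaging
print(ctrl.hand_in())"
```

```text
the job is handed in; nothing more can be done
None
```

The cover is shut, the stud is turned about a quarter turn clockwise and held in its catch, and the robot is clear; I handed the job in at about 19 s without touching the loose parts. `hand_in()` returned no verdict.

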